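Sweep the sample pucks into the loading slot

ROBOT

A 6-joint arm with a two-finger parallel gripper is mounted at the origin on the work surface. World frame = base frame: x ahead of the robot, y to its left, z up, the work surface at z = 0. Lengths are in m, angles in rad, forces in N, time in s.
With the tool pointing down it reaches from about 0.3 to 0.775 m from the base axis. Payload 14.6 kg.
Tool frame: the origin (TCP) lies midway between the tips of the shut fingers; the grasp point (between the pads) lies 19 mm behind it (ctrl.pinch_z is the distance from the TCP to the grasp point, in m); z points along the fingers, y is the line along which they close (so a half turn about z gives the same grasp; the last joint's range is limited). The gripper opens to 94 mm and grips with 3 to 60 N. Pads are 16 mm wide; open, the fingers measure 119 mm over their backs; the gripper's body (75 mm by 177 mm) begins 78 mm behind the grasp point.
Start: joints at [-1.243, 0.3, 1.521, -0, 1.321, -0.067], TCP at [0.212, -0.508, 0.205] pointing down, gripper open.
Joint ranges: [-3.03, 3.03], [-0.79, 2.21], [0.23, 2.52], [-1.04, 4.18], [0, 3.07], [-2.55, 2.55]. Speed limits (rad/s): [2.22, 2.22, 2.57, 3.14, 3.14, 3.14].

INTERFACE

Orientations are given as [roll, pitch, yaw] about the fixed x, y, z axes, in that order (R = Rz(yaw) Ry(pitch) Rx(roll)).
In Python, from station import ctrl gives the robot as it stands.
- The arm moves only by the tool jog_arm, never from a script. Its argument "motion" is a list of rows, each a list of 7 numbers: the shift along the tool's x, y, z in m, then the turn, a rotation vector about the tool's x, y, z in rad, then the opening, from -1 (shut) to 1 (fully open). In form: [[tx, ty, tz, rx, ry, rz, gripper], ...]. A call has 1 to 5 rows; each row shifts and turns the commanded pose from where the row before left it, along the tool's axes as they then stand; what a row does not reach is not made up. A row lasts 1/10 s, in which the tool goes at most 50 mm and 8.59 degrees, less where a joint would pass 70% of its speed; a pose out of reach is approached as far as the arm can. A call is refused whole if a number of a shift passes 0.05 or a number of a turn 0.15, either way. A call with a gripper value outside its range is refused whole. The fingers move at their own pace and stop on an object; "squeeze" is the grip in N (left out, the last holds). Time passes only in rows, so rows that do not move let the fingers close. It gives the time, the measured TCP pose, the force, the opening and the grip force at its end, in the units of the state.
- ctrl.get_obs(): the state, without advancing time (a new reading comes with each control period).
- ctrl.camera(name): name is "scene" or "side" or "wrist"; returns the picture (420x560x3 uint8, red, green, blue); there is no depth.
- ctrl.camera_model(name): a dict with "intrinsics" (3x3 intrinsics, pixels), "rvec" (rotation vector, rad) and "tvec" (3), from world to camera coordinates, as OpenCV has them. Camera axes: x right, y down, z forward; pixel columns grow to the right and rows downward; lengths in m; the calibration is good to about 2 mm. The wrist camera is an equidistant fisheye: a pixel r from the principal point sees the ray r / f radians off the axis. A picture is of the moment at which its call begins: read the wrist's pose just before it. camera_model takes no time and is no camera call; for the wrist camera it gives the pose at the moment of the call.
- ctrl.hand_in(): hands the job in; it is judged then, once.
The state is a dict: "time_s": time; "qpos": joint angles; "joint_vel": joint speeds; "tau": joint torques, N m; "ee_pos": TCP position; "eef_rot": TCP orientation; "force": force on the tool from outside, world axes, zero at the start; "moment": the same for the moment, N m; "grip_width": finger opening in m; "grip_force": force on a finger pad.
Only numpy, scipy, OpenCV 4.12 (cv2) and the standard library are available. Lean on these libraries where they do the work, as an engineer would, in place of code of your own. Each camera call takes 0.05 s, during which the arm holds its last target. There are 200 camera calls.

TASK

Using only the fingertips, push the three resin sample pucks on the white deck, one at a time, through the gate and into the slot behind it, until all three stand in the slot with their whole width past the gate, polished faces up. Slide them on the deck: never lift or tip a puck, and leave everything else on the deck and bench where it is.

Things in the scene. Friction and masses are not known exactly. Their poses are not given: they have to be found in the camera images.
- deck: fixed white slab 340 x 250 mm, top 20 mm above the bench. Origin on the bench under it; x points through the gate into the slot, y left of that, z up. Rails 6 mm wide, 5 mm high bound the sorting area (x -166 to 34, y -116 to 116 mm); its +x side is a like bar with the gate in the middle. Pucks stand 11 mm higher than rails and slot walls: fingertips 7 to 11 mm above the deck pass over them and still push a puck
- gate (a point): centre of the gate's opening, on the deck's top surface, at the front face of the gate bar (34 mm along the deck's x from its origin). The gate is 38 mm wide (19 mm either side along y); axes as the deck's: +x runs into the slot
- slot_end (a point): centre of the inner face of the slot's closed end, on the deck's top surface, 116 mm beyond gate along +x. The slot is a lane level with the deck, 38 mm wide from the gate to here, between walls 5 mm high: it holds the three pucks in single file
- puck_a_center (a point): one of three like resin sample pucks standing in the sorting area: black cylinder 30 mm in diameter, 16 mm tall, about 20 g, a small steel specimen in its polished top. This point is its centre, half-way up (8 mm above the deck); z is its axis, polished face to +z. It slides with ordinary friction and stops when no longer pushed
- puck_b_center (a point): one of three like resin sample pucks standing in the sorting area: black cylinder 30 mm in diameter, 16 mm tall, about 20 g, a small steel specimen in its polished top. This point is its centre, half-way up (8 mm above the deck); z is its axis, polished face to +z. It slides with ordinary friction and stops when no longer pushed
- puck_c_center (a point): one of three like resin sample pucks standing in the sorting area: black cylinder 30 mm in diameter, 16 mm tall, about 20 g, a small steel specimen in its polished top. This point is its centre, half-way up (8 mm above the deck); z is its axis, polished face to +z. It slides with ordinary friction and stops when no longer pushed
- weight: steel laboratory weight with a knob, 24 mm in diameter and 40 mm tall, standing in a rear corner of the deck (x about -145 mm, y about +92 mm in the deck's frame); origin at the centre of its underside; to be left alone
- vial: amber glass vial, 23 mm in diameter and 45 mm tall, standing in the other rear corner of the deck (x about -145, y about -92 mm); origin at the centre of its underside; to be left alone
- holder_ring: aluminium ring, 42 mm outside, 31 mm inside, 10 mm high, lying on the deck beside the slot on its +y side; origin at the centre of its underside; to be left alone
- tweezers: steel tweezers 110 mm long, 4 mm thick, lying on the deck beside the slot on its -y side, along the slot; origin near mid-length, on the underside; to be left alone
- beaker: glass beaker, 68 mm in diameter, 90 mm tall, on the bench to the left of the deck; origin at the centre of its underside; to be left alone
- reagent: amber bottle, 60 mm in diameter, 130 mm tall, on the bench to the left of the deck; origin at the centre of its underside; to be left alone
- marker: white marker pen, 135 mm long, 14 mm thick, lying on the bench to the right of the deck; origin at mid-length on the underside; to be left alone

How it is judged:
By the outcome, as a careful person would: the job done as asked, in the order asked, and still so for the second after the job is handed in, with the robot touching nothing.
It also fails if it takes over 64 s, if anything falls off the work surface, if the arm or the gripper's body presses on something with over 40 N, if the wrist force passes 120 N, or if a joint passes its speed limit or range.

## Working session

There is one attempt and no reset: what is moved stays moved. The work goes in short steps, Python scripts to look and compute and a tool call to move; the robot and the scene stay as the last step left them, time stands still between calls to the robot, and variables do not carry over. Pictures are saved under pics/ and viewed, at most 10 in all, crops included, and the job is handed in when it is done.

Besides the shell and the picture viewer there is one more tool, called after "Call:" by a JSON object that holds its "api" and its "payload". jog_arm: Moves the arm, as the interface text tells. Its arguments: {"type":"object","properties":{"motion":{"type":"array"},"squeeze":{"type":"number"}},"required":["motion"]}

```bash
mkdir -p pics; python3 - <<'E'
from station import ctrl
import cv2,numpy as np
o=ctrl.get_obs(); print(o)
for n in("scene","side"):
    m=ctrl.camera_model(n); print(n,m)
    im=ctrl.camera(n); cv2.imwrite(f"pics/{n}0.png",im[:,:,::-1])
a=cv2.imread("pics/scene0.png")
E
```

```text
{'time_s': 0.0, 'qpos': array([-1.24260792e+00,  3.00476355e-01,  1.52157676e+00, -3.08202893e-05,
        1.32068770e+00, -6.66317234e-02]), 'joint_vel': array([ 0.00081217, -0.00096127,  0.00017958, -0.00036085, -0.00053466,
        0.0012515 ]), 'tau': array([-5.79673051e-04, -5.31805480e+01, -3.52734554e+01,  7.07484456e-02,
        2.43933289e-02, -8.38829601e-05]), 'ee_pos': array([ 0.21144334, -0.50745173,  0.20488527]), 'eef_rot': array([-3.14044505e+00, -4.66609415e-05,  3.94827749e-01]), 'force': array([ 0.43539507,  0.26710394, -0.1391466 ]), 'moment': array([ 0.04933652,  0.03520536, -0.04370414]), 'grip_force': 0.0, 'grip_width': 0.09393321683089026}
scene {'intrinsics': array([[436.66326289,   0.        , 280.21210267],
       [  0.        , 436.66326289, 211.30327658],
       [  0.        ,   0.        ,   1.        ]]), 'rvec': array([ 0.95637623,  2.70391372, -0.72829604]), 'tvec': array([ 0.44290705, -0.30446776,  1.29529553])}
side {'intrinsics': array([[475.34952158,   0.        , 273.77916252],
       [  0.        , 475.34952158, 212.87787605],
       [  0.        ,   0.        ,   1.        ]]), 'rvec': array([ 2.23982545, -0.09537542,  0.03857163]), 'tvec': array([-0.55480358,  0.10206403,  1.37681938])}
```

View pics/scene0.png

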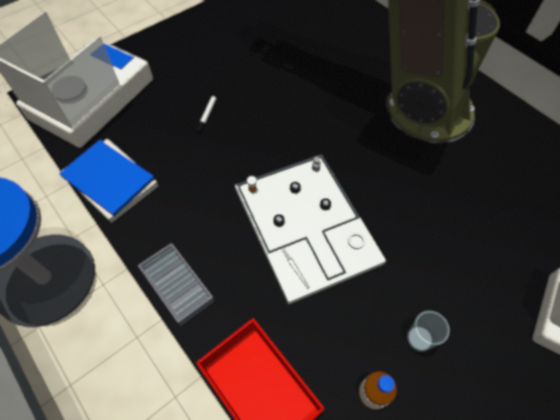

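The picture shows the deck at about (310,228), with pucks near (279,220), (295,187) and (325,204), and the slot running to (333,275). I'll enlarge it to get finer pixel positions.

```bash
python3 - <<'E'
import cv2
a=cv2.imread("pics/scene0.png")[150:305,225:395]
cv2.imwrite("pics/c0.png",cv2.resize(a,None,fx=3.8,fy=3.8,interpolation=cv2.INTER_CUBIC))
E
```

```text
(no output)
```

View pics/c0.png

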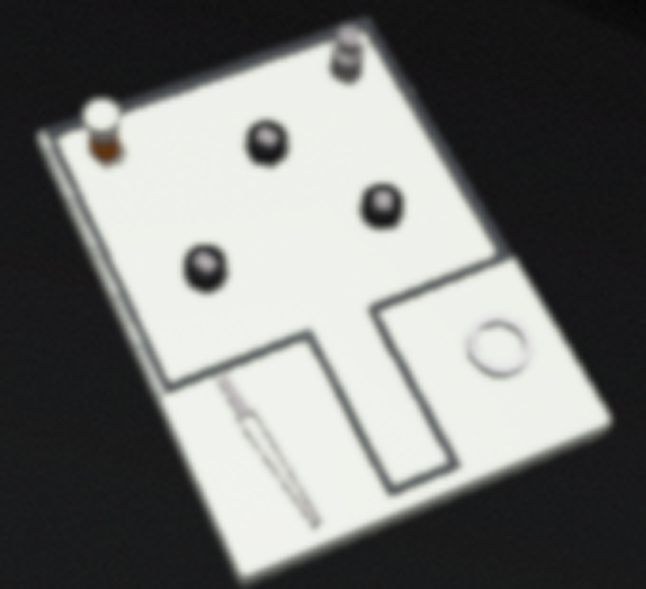

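View pics/side0.png

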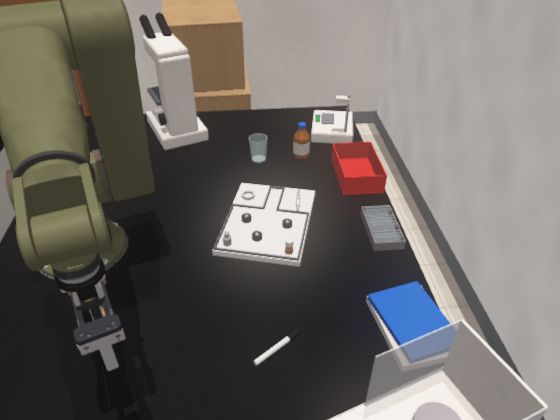

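```bash
cat > h.py <<'E'
import numpy as np,cv2
from scipy.optimize import least_squares
def proj(m,P): return cv2.projectPoints(np.float64(P),m["rvec"],m["tvec"],m["intrinsics"],None)[0].reshape(-1,2)
def back(m,uv,z):
    R=cv2.Rodrigues(m["rvec"])[0];K=m["intrinsics"];c=-R.T@m["tvec"];out=[]
    for u,v in uv:
        d=R.T@np.linalg.solve(K,[u,v,1]);out.append(c+d*(z-c[2])/d[2])
    return np.array(out)
def w(p,D): 
    c,s=np.cos(p[2]),np.sin(p[2]);D=np.array(D,float)
    return np.c_[p[0]+c*D[:,0]-s*D[:,1],p[1]+s*D[:,0]+c*D[:,1],D[:,2]]
def dk(p,P):
    c,s=np.cos(p[2]),np.sin(p[2]);d=np.array(P)[:,:2]-p[:2]
    return np.c_[c*d[:,0]+s*d[:,1],-s*d[:,0]+c*d[:,1]]
E
python3 - <<'E'
from h import *
from station import ctrl
m=ctrl.camera_model("scene")
px=lambda L:(np.array(L,float)+.5)/3.8-.5+[225,150]
D=np.array([[-170,125,20],[-170,-125,20],[170,-125,20],[170,125,20],[153,-22,25],[153,22,25],[37,-22,25],[37,22,25],[37,-119,25],[37,119,25]])/1e3
U=px([(370,20),(40,133),(243,576),(612,418),(394,492),(458,466),(308,334),(375,308),(168,388),(503,255)])
c=back(m,[U[:4].mean(0)],.02)[0]
ax=back(m,[U[2:4].mean(0)],.02)[0]-c
r=least_squares(lambda p:(proj(m,w(p,D))-U).ravel(),[c[0],c[1],np.arctan2(ax[1],ax[0])])
p=r.x;print("pose",p,np.degrees(p[2]));print(r.fun.reshape(-1,2).round(1).tolist())
P=back(m,px([(267,143),(382,206),(206,268)]),.028);print(P.round(4));print((dk(p,P)*1e3).round(1))
print("weight,vial",(dk(p,back(m,px([(346,58),(104,130)]),.04))*1e3).round())
print("ring",(dk(p,back(m,px([(499,348)]),.025))*1e3).round(), "tweez",(dk(p,back(m,px([(222,380),(317,525)]),.022))*1e3).round())
print("gate",w(p,[[.034,0,.02],[.15,0,.02]]))
E
```

```text
pose [0.54197977 0.07049205 1.30080608] 74.5306983331893
[[0.1, 0.4], [0.2, 1.2], [0.8, 1.6], [1.0, 2.1], [-0.8, -1.0], [-0.5, -1.3], [0.1, -1.1], [-1.1, -0.7], [-0.2, -0.7], [0.4, -0.5]]
[[ 0.5038 -0.023   0.028 ]
 [ 0.4767  0.0624  0.028 ]
 [ 0.5964  0.0261  0.028 ]]
[[-100.3   11.9]
 [ -25.2   60.8]
 [ -28.3  -64.3]]
weight,vial [[-135.   87.]
 [-146.  -87.]]
ring [[96. 83.]] tweez [[ 46. -86.]
 [155. -72.]]
gate [[0.55104832 0.10326035 0.02      ]
 [0.58198808 0.21505808 0.02      ]]
```

Call:
{"api": "jog_arm", "payload": {"motion": [[0,0,0,0,0,-0.14,-0.62],[0,0,0,0,0,-0.14,-0.62],[0,0,0,0,0,-0.14,-0.62],[0,0,0,0,0,-0.14,-0.62],[0,0,0,0,0,-0.14,-0.62]]}}

```text
time_s: 0.6
ee_pos: [0.2115, -0.5075, 0.2051]
eef_rot: [-3.141, -0.001, 1.101]
force: [-0.2, 0.6, 0.1]
grip_width: 0.0575
grip_force: 0.0
```

Call:
{"api": "jog_arm", "payload": {"motion": [[0,0,0,0,0,-0.14,-0.62],[0,0,0,0,0,-0.066,-0.62],[0,0,0,0,0,0,-0.62]]}}

```text
time_s: 0.9
ee_pos: [0.2115, -0.5076, 0.2052]
eef_rot: [-3.141, -0.0, 1.302]
force: [-0.4, -0.7, -0.6]
grip_width: 0.0338
grip_force: 0.0
```

```bash
cat >> h.py <<'E'
p0=np.array([0.5420,0.0705,1.3008])
def go(ctrl,x,y,z,p=p0):
    "shift in tool axes (mm) from measured pose to deck point x,y mm, height z above deck"
    from scipy.spatial.transform import Rotation as R
    o=ctrl.get_obs();t=w(p,[[x/1e3,y/1e3,.02+z/1e3]])[0]
    r=R.from_euler("xyz",o["eef_rot"]);a=r.inv().apply(t-o["ee_pos"])*1e3
    d=(dk(p,[o["ee_pos"]])*1e3)[0]
    print("t",round(o["time_s"],2),"now deck",d.round(1),"z",round(o["ee_pos"][2]*1e3-20,1),"dyaw",round(p[2]-o["eef_rot"][2],4),"w",round(o["grip_width"]*1e3,1),"F",o["force"].round(1),"shift",a.round(1))
E
python3 -c "
from h import *
from station import ctrl
go(ctrl,-140,12,100)"
```

```text
t 0.9 now deck [-645.3  164.3] z 185.2 dyaw -0.0009 w 33.8 F [-0.4 -0.7 -0.6] shift [505.1 152.8  85.4]
```

Call:
{"api": "jog_arm", "payload": {"motion": [[0.042,0.013,0.007,0,0,0,-0.62],[0.042,0.013,0.007,0,0,0,-0.62],[0.042,0.013,0.007,0,0,0,-0.62],[0.042,0.013,0.007,0,0,0,-0.62],[0.042,0.013,0.007,0,0,0,-0.62]]}}

```text
time_s: 1.4
ee_pos: [0.3307, -0.321, 0.1702]
eef_rot: [3.142, -0.0, 1.298]
force: [1.7, 0.6, -0.2]
grip_width: 0.0174
grip_force: 0.0
```

Call:
{"api": "jog_arm", "payload": {"motion": [[0.042,0.013,0.007,0,0,0,-0.62],[0.042,0.013,0.007,0,0,0,-0.62],[0.042,0.013,0.007,0,0,0,-0.62],[0.042,0.013,0.007,0,0,0,-0.62],[0.042,0.013,0.007,0,0,0,-0.62]]}}

```text
time_s: 1.9
ee_pos: [0.4495, -0.1359, 0.1352]
eef_rot: [3.141, 0.0, 1.298]
force: [1.0, 0.4, -0.4]
grip_width: 0.0178
grip_force: 0.0
```

Call:
{"api": "jog_arm", "payload": {"motion": [[0.042,0.011,0.007,0,0,0,-0.62],[0.042,0.011,0.007,0,0,0,-0.62],[0,0,0,0,0,0,-0.62]]}}

```text
time_s: 2.2
ee_pos: [0.4935, -0.0589, 0.1204]
eef_rot: [-3.14, -0.0, 1.302]
force: [-0.4, -0.7, -0.4]
grip_width: 0.0183
grip_force: 0.0
```

```bash
python3 -c "
from h import *
from station import ctrl
go(ctrl,-140,12,100)
m=ctrl.camera_model('wrist');print(m)
im=ctrl.camera('wrist');cv2.imwrite('pics/w1.png',im[:,:,::-1])
np.save('w1.npy',np.r_[m['rvec'].ravel(),m['tvec'].ravel()])"
```

```text
t 2.2 now deck [-137.6   12.3] z 100.4 dyaw -0.0017 w 18.3 F [-0.4 -0.7 -0.4] shift [-2.4  0.3  0.4]
{'intrinsics': array([[325.1922621 ,   0.        , 273.41005643],
       [  0.        , 325.1922621 , 205.88536096],
       [  0.        ,   0.        ,   1.        ]]), 'rvec': array([-2.85005924,  0.38491952,  0.05356605]), 'tvec': array([-0.4916582 ,  0.06601392,  0.32956216])}
```

View pics/w1.png

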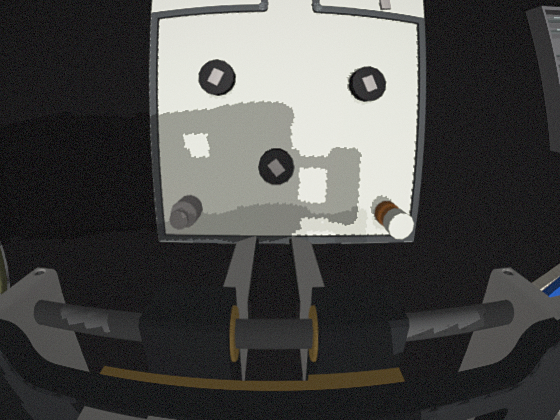

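The wrist view shows the pucks at (276,166), (216,77) and (367,83), with the gate edges near (265,8) and (316,8). The rail corners are near (157,14), (422,20), (162,239) and (413,239).

```bash
cat >> h.py <<'E'
def wback(m,uv,z):
    R=cv2.Rodrigues(m["rvec"])[0];K=m["intrinsics"];c=-R.T@np.ravel(m["tvec"]);out=[]
    for u,v in uv:
        a=np.array([u-K[0,2],v-K[1,2]])/K[0,0];t=np.hypot(*a);d=R.T@np.r_[a/t*np.sin(t),np.cos(t)];out.append(c+d*(z-c[2])/d[2])
    return np.array(out)
E
python3 -c "
from h import *
from station import ctrl
m=ctrl.camera_model('wrist')
f=lambda uv,z:print((dk(p0,wback(m,uv,z))*1e3).round(1).tolist())
f([(276,166),(216,77),(367,83)],.030)
f([(155,14),(422,20),(162,239),(413,239)],.025)
f([(267,8),(313,8)],.025)
f([(251,239),(298,239)],.12)
im=cv2.imread('pics/w1.png');a=im[0:30,140:440];b=im[225:255,140:440]
cv2.imwrite('pics/w1c.png',cv2.resize(np.vstack([im[0:110,200:400],im[135:255,200:400]]),None,fx=2.5,fy=2.5,interpolation=cv2.INTER_CUBIC))
"
```

```text
[[-102.5, 10.1], [-27.0, 59.6], [-30.2, -66.1]]
[[36.6, 116.7], [35.6, -121.7], [-171.1, 117.4], [-171.6, -122.9]]
[[34.5, 17.8], [35.4, -21.2]]
[[-132.8, 25.4], [-132.8, -2.5]]
```

View pics/w1c.png

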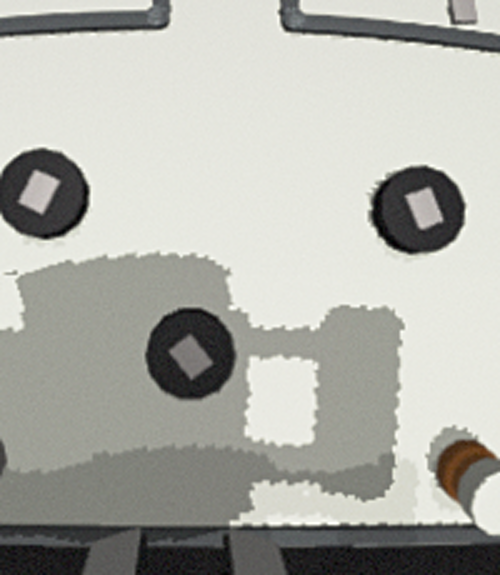

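```bash
sed -i 's/^p0=.*/p0=np.array([0.5430,0.0698,1.3000])/' h.py; python3 -c "
from h import *
from station import ctrl
go(ctrl,-138,12,8)"
```

```text
t 2.25 now deck [-139.2   13.6] z 100.8 dyaw -0.0021 w 17.9 F [-0.3  0.2  0.9] shift [ 1.2  1.7 92.8]
```

Call:
{"api": "jog_arm", "payload": {"motion": [[0.001,0.002,0.025,0,0,0.002,-0.62],[0,0,0.025,0,0,0,-0.62],[0,0,0.022,0,0,0,-0.62],[0,0,0.015,0,0,0,-0.62],[0,0,0.005,0,0,0,-0.62]]}}

```text
time_s: 2.75
ee_pos: [0.4936, -0.063, 0.0283]
eef_rot: [-3.139, 0.0, 1.296]
force: [-0.3, -0.8, -0.5]
grip_width: 0.0179
grip_force: 0.0
```

```bash
python3 -c "
from h import *
from station import ctrl
go(ctrl,-20,0,8)"
```

```text
t 2.75 now deck [-141.2   12.1] z 8.3 dyaw 0.0038 w 17.9 F [-0.3 -0.8 -0.5] shift [121.2  11.6   0.2]
```

Call:
{"api": "jog_arm", "payload": {"motion": [[0.01,0,0,0,0,-0.002,-0.62],[0.012,0,0,0,0,-0.002,-0.62],[0.012,0.0014,0,0,0,0,-0.62],[0.012,0.0014,0,0,0,0,-0.62],[0.012,0.0014,0,0,0,0,-0.62]]}}

```text
time_s: 3.25
ee_pos: [0.5147, -0.006, 0.0298]
eef_rot: [3.141, -0.0, 1.303]
force: [0.9, -0.5, 0.6]
grip_width: 0.0177
grip_force: 0.2
```

Call:
{"api": "jog_arm", "payload": {"motion": [[0.012,0.0014,0,0,0,0,-0.62],[0.012,0.0014,0,0,0,0,-0.62],[0.012,0.0014,0,0,0,0,-0.62],[0.012,0.0014,0,0,0,0,-0.62],[0.01,0.0014,0,0,0,0,-0.62]]}}

```text
time_s: 3.75
ee_pos: [0.5366, 0.0478, 0.0294]
eef_rot: [-3.142, -0.0, 1.303]
force: [-0.9, -0.1, 0.6]
grip_width: 0.018
grip_force: 0.2
```

```bash
python3 -c "
from h import *
from station import ctrl
go(ctrl,111,0,8)
im=ctrl.camera('wrist');cv2.imwrite('pics/w2.png',im[:,:,::-1])"
```

```text
t 3.75 now deck [-22.9   0.3] z 9.4 dyaw -0.003 w 18.0 F [-0.9 -0.1  0.6] shift [133.9   0.7   1.4]
```

View pics/w2.png

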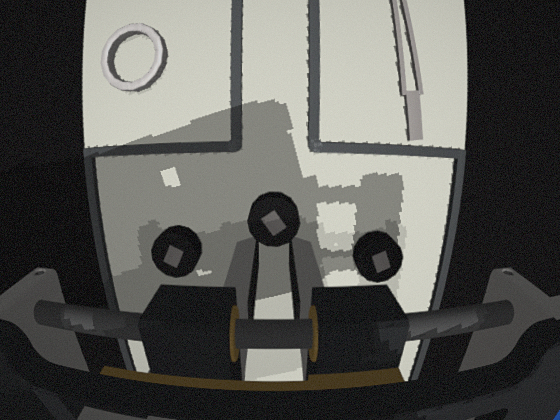

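The puck sits in the cradle at (273,218), in line with the slot, whose edges are at 242 and 309. I'll push on through the gate.

Call:
{"api": "jog_arm", "payload": {"motion": [[0.01,0,0,0,0,0.003,-0.62],[0.012,0,0.001,0,0,0,-0.62],[0.012,0,0,0,0,0,-0.62],[0.012,0,0,0,0,0,-0.62],[0.012,0,0,0,0,0,-0.62]]}}

```text
time_s: 4.3
ee_pos: [0.5519, 0.1038, 0.0284]
eef_rot: [-3.141, -0.0, 1.3]
force: [-1.6, 0.2, 0.2]
grip_width: 0.0176
grip_force: 0.1
```

```bash
python3 -c "
from h import *
from station import ctrl
go(ctrl,110,0,8)
im=ctrl.camera('wrist');cv2.imwrite('pics/w3.png',im[:,:,::-1])"
```

```text
t 4.3 now deck [35.2  0.5] z 8.4 dyaw 0.0001 w 17.6 F [-1.6  0.2  0.2] shift [74.8  0.5  0.4]
```

View pics/w3.png

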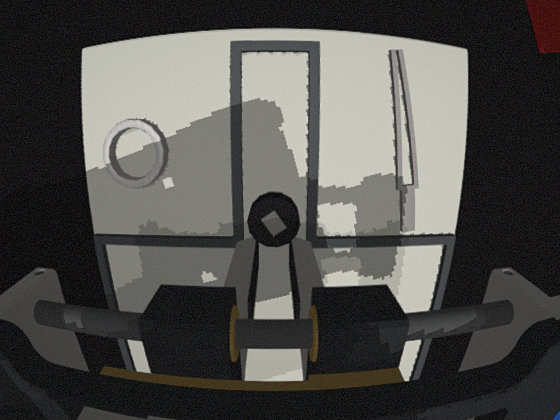

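The puck is in the gate, clear of both walls at 242 and 310. I'll push it to near the slot's end, back off and rise.

Call:
{"api": "jog_arm", "payload": {"motion": [[0.012,0,0,0,0,0,-0.62],[0.016,0,0,0,0,0,-0.62],[0.016,0,0,0,0,0,-0.62],[0.016,0,0,0,0,0,-0.62],[0.012,0,0,0,0,0,-0.62]]}}

```text
time_s: 4.85
ee_pos: [0.5713, 0.1737, 0.0284]
eef_rot: [3.142, -0.0, 1.3]
force: [0.1, -0.5, 0.9]
grip_width: 0.0181
grip_force: 0.1
```

Call:
{"api": "jog_arm", "payload": {"motion": [[-0.008,0,0,0,0,0,-0.62],[-0.012,0,-0.015,0,0,0,-0.62],[-0.02,0,-0.025,0,0,0,-0.62],[-0.03,-0.03,0,0,0,0,-0.62],[-0.03,-0.03,0,0,0,0,-0.62]]}}

```text
time_s: 5.35
ee_pos: [0.4854, 0.0906, 0.0687]
eef_rot: [3.141, -0.0, 1.299]
force: [-0.2, -0.5, 0.1]
grip_width: 0.0181
grip_force: 0.0
```

```bash
python3 -c "
from h import *
from station import ctrl
go(ctrl,-26,108,30)"
```

```text
t 5.35 now deck [ 4.6 61.1] z 48.7 dyaw 0.0007 w 18.1 F [-0.2 -0.5  0.1] shift [-30.6 -46.9  18.6]
```

Call:
{"api": "jog_arm", "payload": {"motion": [[-0.015,-0.024,0,0,0,0,-0.62],[-0.0155,-0.023,0,0,0,0,-0.62],[0,0,0.016,0,0,0,-0.62],[0,0,0.016,0,0,0,-0.62],[0,0,0.008,0,0,0,-0.62]]}}

```text
time_s: 5.85
ee_pos: [0.4324, 0.0745, 0.0277]
eef_rot: [-3.141, 0.0, 1.299]
force: [0.1, -0.4, 0.6]
grip_width: 0.0177
grip_force: 0.0
```

```bash
python3 -c "
from h import *
from station import ctrl
go(ctrl,-26,36.5,8)
im=ctrl.camera('wrist');cv2.imwrite('pics/w4.png',im[:,:,::-1])"
```

```text
t 5.85 now deck [-25.1 107.8] z 7.7 dyaw 0.0008 w 17.7 F [ 0.1 -0.4  0.6] shift [-0.9 71.3 -0.4]
```

View pics/w4.png

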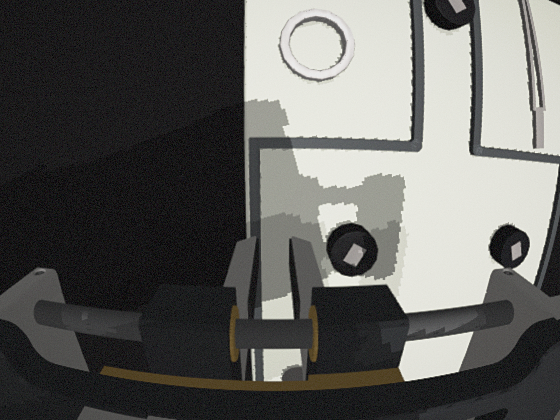

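The puck is at (352,250), level with the finger side, which has its front edge at row 238. The first puck is in the slot at the top. Now I'll push this one sideways.

Call:
{"api": "jog_arm", "payload": {"motion": [[-0.001,0.01,0,0,0,0,-0.62],[0,0.012,0,0,0,0,-0.62],[0,0.013,0,0,0,0,-0.62],[0,0.013,0,0,0,0,-0.62],[0,0.013,0,0,0,0,-0.62]]}}

```text
time_s: 6.4
ee_pos: [0.4933, 0.0572, 0.0291]
eef_rot: [3.14, -0.0, 1.3]
force: [0.3, -0.9, 0.5]
grip_width: 0.0182
grip_force: 0.1
```

Call:
{"api": "jog_arm", "payload": {"motion": [[0,0.007,0,0,0,0,-0.62],[0,0.003,0,0,0,0,-0.62]]}}

```text
time_s: 6.6
ee_pos: [0.5021, 0.0547, 0.0287]
eef_rot: [3.141, -0.0, 1.299]
force: [-0.8, 1.3, 1.1]
grip_width: 0.0176
grip_force: 1.0
```

```bash
python3 -c "
from h import *
from station import ctrl
go(ctrl,-62,0,8)
im=ctrl.camera('wrist');cv2.imwrite('pics/w5.png',im[:,:,::-1])
m=ctrl.camera_model('wrist')
g=cv2.cvtColor(im[150:300,325:500],cv2.COLOR_RGB2GRAY)
n,l,s,c=cv2.connectedComponentsWithStats((g<60).astype(np.uint8))
for i in range(1,n):
  if s[i,4]>600:
    u=c[i]+[325,150];print(u.round(),s[i],(dk(p0,wback(m,[u],.03))*1e3).round(1))
"
```

```text
t 6.6 now deck [-25.5  35.4] z 8.7 dyaw 0.0006 w 17.6 F [-0.8  1.3  1.1] shift [-36.5  35.4   0.7]
[492. 257.] [153  53  22  97 617] [[ -36.1 -121.6]]
[338. 248.] [  0  72  30  53 942] [[-23.9  -3.8]]
[426. 249.] [  79   76   48   49 1476] [[-26.6 -63.2]]
[359. 293.] [  0 135  71  15 917] [[-55.9 -20. ]]
```

View pics/w5.png

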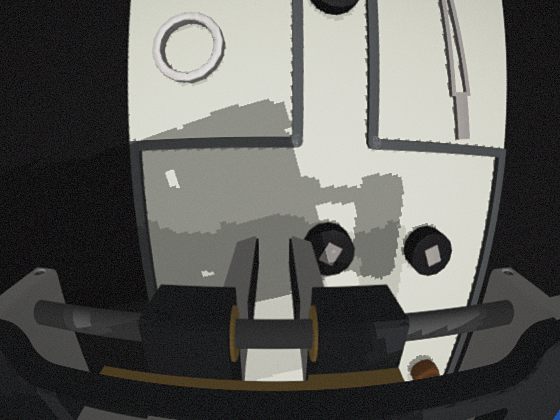

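Puck 2 is at (331,249), on the gate line. Next I'll back off, go over and behind it, and descend.

Call:
{"api": "jog_arm", "payload": {"motion": [[0,-0.01,0,0,0,0,-0.62],[-0.012,0,-0.016,0,0,0,-0.62],[-0.024,0,-0.014,0,0,0,-0.62],[0,0.022,0,0,0,0,-0.62],[0,0.023,0,0,0,0,-0.62]]}}

```text
time_s: 7.15
ee_pos: [0.5249, 0.0108, 0.0592]
eef_rot: [3.141, -0.0, 1.3]
force: [0.1, 0.5, 0.2]
grip_width: 0.0181
grip_force: 0.0
```

Call:
{"api": "jog_arm", "payload": {"motion": [[0,0,0.014,0,0,0,-0.62],[0,0,0.013,0,0,0,-0.62],[0,0,0.003,0,0,0,-0.62]]}}

```text
time_s: 7.45
ee_pos: [0.5231, 0.0115, 0.0263]
eef_rot: [-3.138, 0.001, 1.3]
force: [0.3, 1.0, -0.2]
grip_width: 0.018
grip_force: 0.0
```

```bash
python3 -c "
from h import *
from station import ctrl
go(ctrl,75,0,8)"
```

```text
t 7.45 now deck [-61.5   3.6] z 6.3 dyaw -0.0003 w 18.0 F [ 0.3  1.  -0.2] shift [136.5   3.6  -1.8]
```

Call:
{"api": "jog_arm", "payload": {"motion": [[0.003,0.003,-0.002,0,0,0,-0.62],[0.01,0,0,0,0,0,-0.62],[0.012,0,0,0,0,0,-0.62],[0.012,0,0,0,0,0,-0.62],[0.012,0,0,0,0,0,-0.62]]}}

```text
time_s: 7.95
ee_pos: [0.5415, 0.0588, 0.0307]
eef_rot: [3.141, -0.0, 1.3]
force: [-0.2, -0.4, 0.3]
grip_width: 0.018
grip_force: 0.2
```

```bash
python3 -c "
from h import *
from station import ctrl
go(ctrl,75,0,8)
im=ctrl.camera('wrist');cv2.imwrite('pics/w6.png',im[:,:,::-1])"
```

```text
t 7.95 now deck [-11.   -1.5] z 10.7 dyaw -0.0004 w 18.0 F [-0.2 -0.4  0.3] shift [86.  -1.5  2.7]
```

View pics/w6.png

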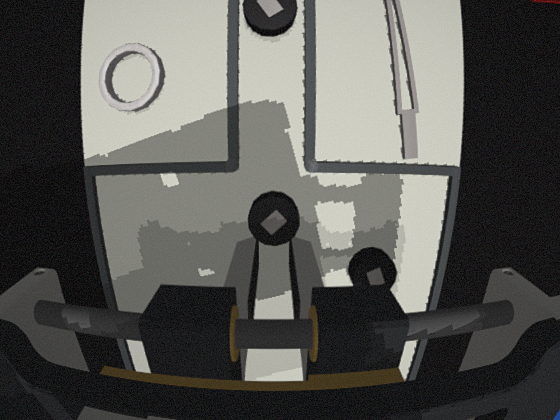

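Puck 2 is in the cradle at (273,218), in line with the slot (edges at 237 and 306). That was my last picture, so I'll use numbers from here.

Call:
{"api": "jog_arm", "payload": {"motion": [[0.01,-0.0015,0.001,0,0,0,-0.62],[0.012,0,0.001,0,0,0,-0.62],[0.012,0,0,0,0,0,-0.62],[0.012,0,0,0,0,0,-0.62],[0.012,0,0,0,0,0,-0.62]]}}

```text
time_s: 8.5
ee_pos: [0.5555, 0.1147, 0.0284]
eef_rot: [-3.142, 0.0, 1.3]
force: [0.3, -0.8, -0.4]
grip_width: 0.0177
grip_force: 0.1
```

```bash
python3 -c "
from h import *
from station import ctrl
go(ctrl,78,0,8)"
```

```text
t 8.5 now deck [46.6 -0.1] z 8.4 dyaw 0.0001 w 17.7 F [ 0.3 -0.8 -0.4] shift [31.4 -0.1  0.4]
```

Call:
{"api": "jog_arm", "payload": {"motion": [[0.011,0,0,0,0,0,-0.62],[0.012,0,0,0,0,0,-0.62],[0.008,0,0,0,0,0,-0.62],[-0.008,0,0,0,0,0,-0.62],[-0.01,0,-0.02,0,0,0,-0.62]]}}

```text
time_s: 9.0
ee_pos: [0.5572, 0.1256, 0.0464]
eef_rot: [-3.138, 0.002, 1.301]
force: [-0.8, -0.6, 0.2]
grip_width: 0.0178
grip_force: 0.0
```

Call:
{"api": "jog_arm", "payload": {"motion": [[-0.01,0,-0.022,0,0,0,-0.62],[-0.03,0.028,0,0,0,0,-0.62],[-0.03,0.028,0,0,0,0,-0.62],[-0.02,0.028,0,0,0,0,-0.62],[0,0.025,0,0,0,0,-0.62]]}}

```text
time_s: 9.5
ee_pos: [0.64, 0.0064, 0.0706]
eef_rot: [-3.142, 0.0, 1.297]
force: [-0.7, 0.8, 0.8]
grip_width: 0.0177
grip_force: 0.0
```

```bash
cat >> h.py <<'E'
def blobs(ctrl):
    o=ctrl.get_obs();m=ctrl.camera_model("wrist");im=ctrl.camera("wrist");g=cv2.cvtColor(im,cv2.COLOR_RGB2GRAY)
    k=cv2.morphologyEx((g<65).astype(np.uint8),cv2.MORPH_OPEN,np.ones((5,5)))
    n,l,s,c=cv2.connectedComponentsWithStats(k)
    for i in range(1,n):
        if 400<s[i,4]<4000: print(c[i].round(),s[i].tolist(),(dk(p0,wback(m,[c[i]],.03))*1e3).round(1))
E
python3 -c "
from h import *
from station import ctrl
go(ctrl,-29.5,-109,8)
blobs(ctrl)"
```

```text
t 9.5 now deck [ -35.1 -110.4] z 50.6 dyaw 0.0034 w 17.7 F [-0.7  0.8  0.8] shift [ 5.6 -1.4 42.6]
[121.  34.] [99, 0, 43, 70, 2055] [[109.7  -1.6]]
[552. 107.] [543, 94, 17, 27, 410] [[  70.8 -357.3]]
[211. 218.] [190, 197, 42, 44, 1207] [[-27.7 -66. ]]
[ 50. 313.] [34, 300, 39, 29, 758] [[-128.1  110.7]]
```

Call:
{"api": "jog_arm", "payload": {"motion": [[0.006,-0.0015,0.012,0,0,-0.003,-0.62],[0,0,0.014,0,0,0,-0.62],[0,0,0.011,0,0,0,-0.62],[0,0,0.005,0,0,0,-0.62],[0,0,0,0,0,0,-0.62]]}}

```text
time_s: 10.05
ee_pos: [0.6391, 0.0168, 0.0274]
eef_rot: [-3.14, 0.0, 1.303]
force: [-0.5, 0.9, -0.2]
grip_width: 0.0176
grip_force: 0.0
```

```bash
python3 -c "
from h import *
from station import ctrl
go(ctrl,-28,-36,8)
blobs(ctrl)"
```

```text
t 10.05 now deck [ -25.4 -106.8] z 7.4 dyaw -0.0033 w 17.6 F [-0.5  0.9 -0.2] shift [ -2.4 -70.8  -0.5]
[97. 37.] [71, 0, 53, 75, 2725] [[106.8  -1.9]]
[205. 253.] [179, 228, 51, 53, 1792] [[-27. -66.]]
[  4. 270.] [0, 238, 14, 56, 467] [[-52.4 112.2]]
[274. 319.] [235, 250, 78, 99, 3208] [[ -73.9 -107.7]]
```

Call:
{"api": "jog_arm", "payload": {"motion": [[-0.002,-0.01,0,0,0,0.003,-0.62],[0,-0.012,0,0,0,0,-0.62],[0,-0.013,0,0,0,0,-0.62],[0,-0.013,0,0,0,0,-0.62],[0,-0.013,0,0,0,0,-0.62]]}}

```text
time_s: 10.6
ee_pos: [0.5804, 0.031, 0.0292]
eef_rot: [3.14, -0.0, 1.3]
force: [1.0, -0.2, 0.4]
grip_width: 0.0175
grip_force: 0.0
```

Call:
{"api": "jog_arm", "payload": {"motion": [[0,-0.007,0,0,0,0,-0.62],[0,-0.003,0,0,0,0,-0.62]]}}

```text
time_s: 10.8
ee_pos: [0.5709, 0.0337, 0.029]
eef_rot: [3.141, -0.0, 1.3]
force: [-0.5, 0.4, 0.0]
grip_width: 0.0181
grip_force: 0.1
```

Call:
{"api": "jog_arm", "payload": {"motion": [[0,0.01,0,0,0,0,-0.62],[-0.012,0,-0.016,0,0,0,-0.62],[-0.025,0,-0.016,0,0,0,-0.62],[0,0,0,0,0,0,-0.62]]}}

```text
time_s: 11.2
ee_pos: [0.5723, -0.0071, 0.0625]
eef_rot: [3.138, -0.0, 1.298]
force: [0.2, -0.2, -0.6]
grip_width: 0.0181
grip_force: 0.0
```

```bash
python3 -c "
from h import *
from station import ctrl
go(ctrl,-65,0,8)
blobs(ctrl)"
```

```text
t 11.2 now deck [-66.2 -48.8] z 42.5 dyaw 0.0022 w 18.1 F [ 0.2 -0.2 -0.6] shift [  1.1 -48.9  34.3]
[200.   7.] [179, 0, 43, 17, 561] [[88.7 -1.4]]
[205. 178.] [183, 156, 45, 45, 1313] [[-28.1  -3.8]]
```

Call:
{"api": "jog_arm", "payload": {"motion": [[0.001,-0.023,0,0,0,0,-0.62],[0,-0.023,0.005,0,0,0,-0.62],[0,0,0.015,0,0,0,-0.62],[0,0,0.013,0,0,0,-0.62],[0,0,0,0,0,0,-0.62]]}}

```text
time_s: 11.75
ee_pos: [0.5261, 0.0088, 0.0254]
eef_rot: [-3.139, 0.001, 1.3]
force: [-0.3, 0.8, 1.0]
grip_width: 0.0176
grip_force: 0.0
```

```bash
python3 -c "
from h import *
from station import ctrl
go(ctrl,-20,0,8)
blobs(ctrl)"
```

```text
t 11.75 now deck [-63.3  -0.1] z 5.4 dyaw 0.0 w 17.6 F [-0.3  0.8  1. ] shift [43.3 -0.1 -2.6]
[278. 195.] [252, 167, 54, 57, 2023] [[-28.2  -3.2]]
```

Call:
{"api": "jog_arm", "payload": {"motion": [[0.003,0,-0.0025,0,0,0,-0.62],[0.01,0,0,0,0,0,-0.62],[0.01,0,0,0,0,0,-0.62],[0.01,0,0,0,0,0,-0.62],[0.01,0,0,0,0,0,-0.62]]}}

```text
time_s: 12.3
ee_pos: [0.5384, 0.051, 0.0301]
eef_rot: [3.141, -0.0, 1.3]
force: [0.0, -0.3, 0.8]
grip_width: 0.0179
grip_force: 0.1
```

```bash
python3 -c "
from h import *
from station import ctrl
go(ctrl,47,0,8)
blobs(ctrl)"
```

```text
t 12.3 now deck [-19.3  -0.6] z 10.1 dyaw -0.0002 w 17.9 F [ 0.  -0.3  0.8] shift [66.3 -0.6  2.1]
[272.  35.] [246, 0, 54, 74, 2747] [[104.8  -0.2]]
[273. 218.] [248, 192, 52, 54, 1923] [[ 0.7 -1. ]]
```

Puck 3 is centred in the cradle, so I'll push it through until its centre is about x = 67.

Call:
{"api": "jog_arm", "payload": {"motion": [[0.01,-0.0005,0.001,0,0,0,-0.62],[0.012,0,0.001,0,0,0,-0.62],[0.012,0,0,0,0,0,-0.62],[0.012,0,0,0,0,0,-0.62],[0.012,0,0,0,0,0,-0.62]]}}

```text
time_s: 12.85
ee_pos: [0.5534, 0.107, 0.0279]
eef_rot: [-3.142, -0.0, 1.3]
force: [0.4, 0.2, 1.2]
grip_width: 0.0178
grip_force: 0.0
```

Call:
{"api": "jog_arm", "payload": {"motion": [[0.008,0,0,0,0,0,-0.62],[0.002,0,0,0,0,0,-0.62]]}}

```text
time_s: 13.05
ee_pos: [0.556, 0.1165, 0.0279]
eef_rot: [3.142, -0.0, 1.301]
force: [0.6, 0.4, -0.3]
grip_width: 0.0177
grip_force: 0.1
```

```bash
python3 -c "
from h import *
from station import ctrl
go(ctrl,47,0,8)
blobs(ctrl)"
```

```text
t 13.05 now deck [48.5 -0. ] z 7.9 dyaw -0.0006 w 17.7 F [ 0.6  0.4 -0.3] shift [-1.5 -0.  -0.1]
[272. 111.] [245, 85, 55, 54, 1921] [[129.2   0.3]]
[236. 171.] [230, 103, 13, 139, 1405] [[96.6 20.3]]
[273. 194.] [247, 141, 53, 106, 3830] [[83.6 -0.3]]
[311. 210.] [305, 179, 12, 63, 619] [[ 74.1 -21.6]]
[357. 261.] [317, 255, 84, 13, 909] [[ 41.6 -52. ]]
```

Call:
{"api": "jog_arm", "payload": {"motion": [[-0.008,0,0,0,0,0,-0.62],[-0.012,0,0,0,0,0,-0.62],[-0.02,0,-0.02,0,0,0,-0.62],[-0.03,0,-0.035,0,0,0,-0.62],[-0.03,0,-0.035,0,0,0,-0.62]]}}

```text
time_s: 13.6
ee_pos: [0.5278, 0.0172, 0.1187]
eef_rot: [-3.14, 0.0, 1.299]
force: [0.5, -0.4, 0.2]
grip_width: 0.018
grip_force: 0.0
```

Call:
{"api": "jog_arm", "payload": {"motion": [[0,0,-0.02,0,0,0,-0.62],[0,0,0,0,0,0,-0.62],[0,0,0,0,0,0,-0.62]]}}

```text
time_s: 13.9
ee_pos: [0.5286, 0.0185, 0.1375]
eef_rot: [-3.141, 0.0, 1.299]
force: [-0.5, -0.7, 0.1]
grip_width: 0.0178
grip_force: 0.0
```

```bash
python3 -c "
from h import *
from station import ctrl
go(ctrl,47,0,8)
blobs(ctrl)
m=ctrl.camera_model('scene');g=cv2.cvtColor(ctrl.camera('scene'),cv2.COLOR_RGB2GRAY);g0=cv2.imread('pics/scene0.png',0)
d=(cv2.absdiff(g,g0)>40).astype(np.uint8)
n,l,s,c=cv2.connectedComponentsWithStats(d)
for i in range(1,n):
  if s[i,4]>8: print(s[i].tolist(),(dk(p0,back(m,[c[i]],.03))*1e3).round())
"
```

```text
t 13.9 now deck [-53.3   0.1] z 117.5 dyaw 0.001 w 17.8 F [-0.5 -0.7  0.1] shift [100.3   0.  109.5]
[273.  33.] [257, 0, 33, 76, 1391] [[101.3  -0.5]]
[340, 0, 81, 49, 2046] [[-611.  542.]]
[474, 0, 8, 3, 20] [[-552.  913.]]
[528, 0, 32, 40, 818] [[-382. 1064.]]
[440, 19, 4, 6, 13] [[-505.  733.]]
[273, 21, 101, 94, 3798] [[-470.  263.]]
[468, 31, 6, 8, 29] [[-413.  783.]]
[467, 39, 9, 4, 16] [[-389.  771.]]
[480, 38, 74, 68, 2525] [[-216.  809.]]
[466, 43, 21, 19, 159] [[-341.  750.]]
[390, 84, 14, 29, 161] [[-257.  406.]]
[396, 113, 16, 11, 106] [[-191.  393.]]
[452, 121, 18, 14, 96] [[-98. 522.]]
[298, 123, 34, 27, 372] [[-224.  132.]]
[295, 126, 20, 5, 40] [[-266.  117.]]
[261, 141, 6, 8, 26] [[-258.   -9.]]
[275, 141, 16, 7, 57] [[-241.   41.]]
[339, 141, 11, 11, 68] [[-169.  188.]]
[328, 146, 9, 4, 26] [[-176.  158.]]
[305, 151, 5, 6, 23] [[-185.   87.]]
[314, 155, 8, 6, 33] [[-161.  106.]]
[281, 158, 16, 9, 58] [[-177.   31.]]
[270, 161, 82, 75, 2655] [[-42.  38.]]
[270, 166, 8, 5, 30] [[-175.  -14.]]
[273, 173, 5, 3, 10] [[-156.  -19.]]
[273, 215, 12, 12, 106] [[-26. -66.]]
[314, 237, 26, 36, 462] [[100.   1.]]
```

```bash
python3 -c "
from station import ctrl
print(ctrl.hand_in())"
```

```text
the job is handed in; nothing more can be done
None
```

All three pucks are in the slot in single file, with the last one's rear edge about 19 mm past the gate's front face. I saw no sign that the ring, tweezers, weight or vial had moved, and the job was handed in at about 14 s on the robot clock.

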